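Slide the slim ice pack into the bay under the vial cooling rack

TASK

Push the slim ice pack flat along the table into the low bay under the aluminium vial rack, in through the open front, until it is fully home against the stop bar at the back of the bay and lies square in it. Only push it with the fingertips or the outside of the fingers: do not pick it up or tip it, do not shove the rack out of its place, leave the thick ice pack, the pliers and the bottle alone, and end with the hand clear.

Things in the scene. Friction and masses are not known exactly. Their poses are not given: they have to be found in the camera images.
- slim_pack: Slim hard-shell ice pack, plain blue plastic, white filler plug on top: rigid flat block 140 (x) by 96 (y) by 16 mm (z), corners rounded at 14 mm, about 0.2 kg, lying loose and flat on the table before the rack's open front, more or less askew and off to one side. Origin: centre of its underside. x: its long axis, which goes along the bay, either end first; z up.
- rack: Vial cooling rack: aluminium block 120 (x) by 140 (y) by 24 mm, red-capped vials fast in it (tops at 65 mm), on two side walls 12 mm thick; underside 20 mm above the table, 4 mm over the slim pack. Loose, 1.5 kg: 7 to 11 N shifts it. Origin: centre of its footprint, at the table. x: the way the pack goes in; z up. Pack home: its centre at x = -18 mm, 28 mm of it stick out in front.
- bay_mouth (a point): Middle of the open front of the bay under the rack, 10 mm above the table, at rack x = -60 mm. The bay is 116 mm wide (rack y from -58 to 58 mm) and 20 mm high.
- stop_face (a point): Middle of the front face of the stop bar that crosses the back of the bay (bar 10 mm high), 5 mm above the table, at rack x = +52 mm. The pack's leading end meets it when home.
- thick_pack: Thick ice pack, same blue plastic, 163 by 94 by 33 mm, too high for the bay; bystander lying well to the robot's right. Origin: centre of its underside.
- tag_pliers: Grey aluminium ear-tag pliers, about 220 by 110 by 14 mm, lying flat to the robot's right; bystander. Origin: at the pivot, on the table; handles to -x.
- gel_bottle: Clear hand-gel bottle with white cap and paper label, 68 mm in diameter, 170 mm high, standing on the robot's left, nearer than the rack; bystander. Origin: centre of its underside.
Mind the look-alikes: they are no part of the job. Several things have the shape of the rack; the one meant has the colours described above. Leave any green look-alike of the slim_pack alone.

How it is judged:
By the outcome, as a careful person would: the job done as asked, in the order asked, and still so for the second after the job is handed in, with the robot touching nothing.
It also fails if it takes over 72 s, if anything falls off the work surface, if the arm or the gripper's body presses on something with over 40 N, if the wrist force passes 120 N, or if a joint passes its speed limit or range.

ROBOT

A 7-joint arm with a two-finger parallel gripper is mounted at the origin on the work surface. World frame = base frame: x ahead of the robot, y to its left, z up, the work surface at z = 0. Lengths are in m, angles in rad, forces in N, time in s.
With the tool pointing down it reaches from about 0.35 to 0.9 m from the base axis. Payload 19.9 kg.
Tool frame: the origin (TCP) lies on the centre line of the jaws, within the pads' length; the fingertips stand 17 mm ahead of it and the grasp point (between the pads) lies 2 mm behind it; z points along the fingers, y is the line along which they close (so a half turn about z gives the same grasp; the last joint's range is limited). The gripper opens to 94 mm and grips with 3 to 60 N. Pads are 16 mm wide; open, the fingers measure 119 mm over their backs; the gripper's body (75 mm by 177 mm) begins 78 mm behind the grasp point.
Start: joints at [-1.177, 0.417, -0.01, 1.614, 0.005, 1.111, -0.053], TCP at [0.263, 0.567, 0.222] pointing down, gripper open.
Joint ranges: [-2.81, 2.81], [-0.39, 2.02], [-1.27, 1.25], [0.06, 2.57], [-1.19, 4.33], [0.19, 2], [-2.82, 2.82]. Speed limits (rad/s): [1.89, 1.89, 2.39, 2.39, 3.01, 3.01, 3.01].

INTERFACE

Orientations are given as a unit quaternion [w, x, y, z].
In Python, from workcell import bot gives the robot as it stands. The module is installed in compiled form; this text tells all that it offers.
- The arm moves only by the tool move_arm, never from a script. Its argument "commands" is a list of rows, each a list of 3 entries, a list of its own where there are three numbers: the shift along the tool's x, y, z in cm, then the turn about the tool's z in degrees, then the opening, from 0 (shut) to 1 (fully open). In form: [[[dx, dy, dz], spin, fingers], ...]. A call has 1 to 10 rows; each row shifts and turns the commanded pose from where the row before left it, along the tool's axes as they then stand; what a row does not reach is not made up. A row lasts 1/8 s, in which the tool goes at most 62.5 mm and 10.7 degrees, less where a joint would pass 70% of its speed; a pose out of reach is approached as far as the arm can. A call with a gripper value outside its range is refused whole. The fingers move at their own pace and stop on an object; the grip force is fixed at half the most. Time passes only in rows, so rows that do not move let the fingers close. It gives the time, the measured TCP pose, the force, the opening and the grip force at its end, in the units of the state.
- bot.observe(): the state, without advancing time (a new reading comes with each control period).
- bot.snapshot(name): name is "side" or "top"; returns a dict with "img" (384x512x3 uint8, blue, green, red), "camera_matrix" (3x3 intrinsics, pixels), "xyz" and "attitude" of the camera in the world. Camera axes: x right, y down, z forward; pixel columns grow to the right and rows downward; lengths in m; the calibration is good to about 2 mm. A picture is of the moment at which its call begins. There is no depth.
- bot.sign_off(): hands the job in; it is judged then, once.
Trained networks look in the newest picture that a camera, given by its name, has taken for a name from the list of things; names that differ only in an ending like _2 or _b are one class to them, and where a whole thing is asked for, a point or a joint stands for the part that bears it (a point fixed in the world has none). Each returns a list of dicts, best first, with "p" (0 to 1); they miss things now and then, are a little off and sometimes report something else, mostly with a low value. They report only what shows in the picture. A call takes as long as a camera call. They do not tell look-alikes from the thing itself.
- bot.spot_in(target, camera): "xy" ([column, row] in pixels, amid what is visible of it).
- bot.trace(target, camera): "mask" (384x512 bool, what is visible of it) and "xy" ([column, row] in pixels, amid what is visible of it).
The state is a dict: "time_s": time; "joints": joint angles; "joint_vel": joint speeds; "tau": joint torques, N m; "tcp_pos": TCP position; "ee_rot": TCP orientation; "wrist_force": force on the tool from outside, world axes, zero at the start; "ft_torque": the same for the moment, N m; "gripper_width": opening from 0.0 (shut) to 1.0 (fully open); "gripper_force": force on a finger pad.
Only numpy, scipy, OpenCV 4.12 (cv2) and the standard library are available. Lean on these libraries where they do the work, as an engineer would, in place of code of your own. Each camera call takes 0.05 s, during which the arm holds its last target. There are 200 camera calls.

## Working session

There is one attempt and no reset: what is moved stays moved. The work goes in short steps, Python scripts to look and compute and a tool call to move; the robot and the scene stay as the last step left them, time stands still between calls to the robot, and variables do not carry over. Pictures are saved under pics/ and viewed, at most 10 in all, crops included, and the job is handed in when it is done.

Besides the shell and the picture viewer there is one more tool, called after "Request:" in YAML: its name, and indented under it one key for each argument. move_arm: Moves the arm, as the interface text tells. Its arguments: {"type":"object","properties":{"commands":{"type":"array","items":{"type":"array"}}},"required":["commands"]}

```bash
mkdir -p pics; cat > h.py <<'E'
import numpy as np, cv2
from scipy.spatial.transform import Rotation as R
from workcell import bot
def rot(a):
    a=np.array(a,float)
    return a if a.shape==(3,3) else R.from_quat(np.r_[a[1:],a[0]]).as_matrix()
def ray(s,px,z):
    d=rot(s["attitude"])@np.linalg.inv(s["camera_matrix"])@np.r_[px,1.]
    c=np.array(s["xyz"]); return c+d*(z-c[2])/d[2]
def proj(s,P):
    q=(np.atleast_2d(P)-s["xyz"])@rot(s["attitude"]); q=q@np.array(s["camera_matrix"]).T
    return q[:,:2]/q[:,2:]
E
python3 - <<'E'
from h import *
ims=[]
for c in("top","side"):
    s=bot.snapshot(c); cv2.imwrite(f"pics/{c}0.png",s["img"]); print(c,s["xyz"],s["attitude"],s["camera_matrix"])
    for t in("slim_pack","rack","thick_pack","tag_pliers","gel_bottle"):
        print(t,[(np.round(d["xy"]),round(d["p"],2),ray(s,d["xy"],.016)[:2].round(3)) for d in bot.spot_in(t,c)])
print(bot.observe())
E
```

```text
top [ 0.32900822 -0.02062472  1.16362602] [-0.07293914  0.71459809 -0.69212038  0.07070246] [[422.77340406   0.         254.02377803]
 [  0.         422.77340406 185.86950683]
 [  0.           0.           1.        ]]
slim_pack [(array([280., 232.]), 0.67, array([ 0.441, -0.088])), (array([222., 175.]), 0.62, array([0.593, 0.077]))]
rack [(array([152., 187.]), 0.73, array([0.554, 0.268])), (array([183., 273.]), 0.63, array([0.322, 0.169])), (array([170., 107.]), 0.6, array([0.791, 0.235]))]
thick_pack [(array([384., 221.]), 0.9, array([ 0.479, -0.372]))]
tag_pliers [(array([350., 172.]), 0.93, array([ 0.614, -0.278]))]
gel_bottle [(array([119., 242.]), 0.61, array([0.399, 0.345])), (array([349., 173.]), 0.28, array([ 0.611, -0.276]))]
side [ 0.26859313 -0.69601618  0.94162155] [-0.33203986  0.9191049  -0.20103189  0.06768963] [[486.76111987   0.         258.70377649]
 [  0.         486.76111987 191.07760742]
 [  0.           0.           1.        ]]
slim_pack [(array([222., 240.]), 0.78, array([ 0.443, -0.092])), (array([252., 173.]), 0.69, array([0.589, 0.067]))]
rack [(array([141
[... 441 characters left out ...]
.41740192, -0.01033991,  1.61361893,  0.00469784,
        1.11069519, -0.05299848]), 'joint_vel': array([ 1.98798626e-03,  6.62761571e-04, -1.30432105e-03, -2.01726281e-04,
       -1.53326454e-03, -1.49641180e-03, -5.37402181e-05]), 'tau': array([-7.90412923e-04, -8.50720525e+01,  6.37107566e-01, -4.26171362e+01,
       -4.89062432e-02,  1.36634347e-02,  1.43521825e-04]), 'tcp_pos': array([0.26323345, 0.56683079, 0.22241574]), 'ee_rot': array([ 5.08700639e-07,  2.15673324e-01,  9.76465573e-01, -5.03768888e-05]), 'wrist_force': array([-0.10528296,  0.00284757,  0.22915033]), 'ft_torque': array([-0.02063742,  0.04274841,  0.02006667]), 'gripper_force': 0.0, 'gripper_width': 0.9980929371976214}
```

View pics/top0.png

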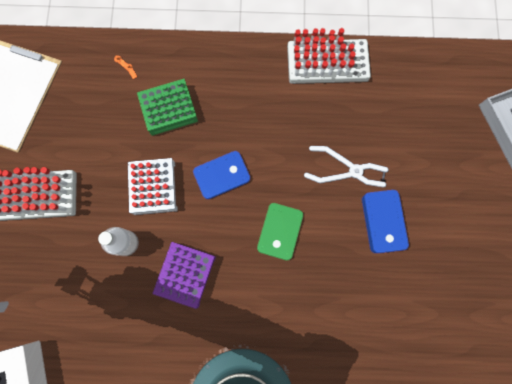

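View pics/side0.png

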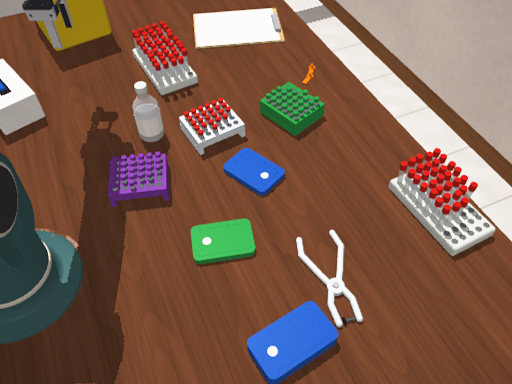

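The top view shows the candidates. For the slim pack: blue at (222,175), green look-alike at (280,232), thick blue at (385,221). For the rack: small aluminium with red caps at (152,187), green at (167,107), purple at (185,273), and larger red-capped racks at (329,60) and (35,193). I choose blue (222,175) and aluminium (152,187), and check both in a close crop with a fitted overlay.

```bash
cat >> h.py <<'E'
def box(p,L,W,z):
    x,y,a=p; q=np.array([[L,W],[-L,W],[-L,-W],[L,-W]])/2
    c,s_=np.cos(a),np.sin(a); q=q@np.array([[c,s_],[-s_,c]])+[x,y]
    return np.c_[q,np.full(4,z)]
def wrect(s,mask,z):
    cs=max(cv2.findContours(mask.astype(np.uint8),cv2.RETR_EXTERNAL,cv2.CHAIN_APPROX_NONE)[0],key=cv2.contourArea)[:,0]
    w=np.array([ray(s,p,z)[:2] for p in cs]); return cv2.minAreaRect((w*1000).astype(np.float32))
def bluemask(s,guess,r=40):
    im=s["img"].astype(int); m=(im[...,0]>im[...,1]+60)&(im[...,0]>im[...,2]+70)
    for d in [proj(s,[*guess,.016])[0]]:
        yy,xx=np.mgrid[:384,:512]; m|=False; m&=(np.hypot(xx-d[0],yy-d[1])<r)
    return cv2.morphologyEx(m.astype(np.uint8),cv2.MORPH_CLOSE,np.ones((9,9)))
E
python3 - <<'E'
from h import *
cr=[]
for c in("top","side"):
    s=bot.snapshot(c)
    print(c,"pack",wrect(s,bluemask(s,(.592,.073),50),.014))
    for d in bot.trace("rack",c):
        if np.linalg.norm(d["xy"]-proj(s,[.556,.275,.03])[0])<20: print("rack",wrect(s,d["mask"],.044))
    u,v=(115,120) if c=="top" else (165,80)
    cr.append(cv2.resize(s["img"][v:v+125,u:u+150],None,fx=4,fy=4,interpolation=cv2.INTER_CUBIC)) if 0 else cr.append(cv2.resize(s["img"][v:v+120,u:u+140],(400,343),interpolation=cv2.INTER_CUBIC))
cv2.imwrite("pics/c1.png",np.hstack(cr))
E
```

```text
top pack ((596.4680786132812, 79.34927368164062), (97.14745330810547, 140.88442993164062), 25.539480209350586)
rack ((552.746337890625, 260.6292419433594), (148.52999877929688, 128.0611114501953), 5.446865558624268)
side pack ((595.8934936523438, 76.90031433105469), (103.61407470703125, 146.01419067382812), 25.411840438842773)
rack ((548.501708984375, 250.27938842773438), (154.5341033935547, 167.58619689941406), 6.452564239501953)
```

View pics/c1.png

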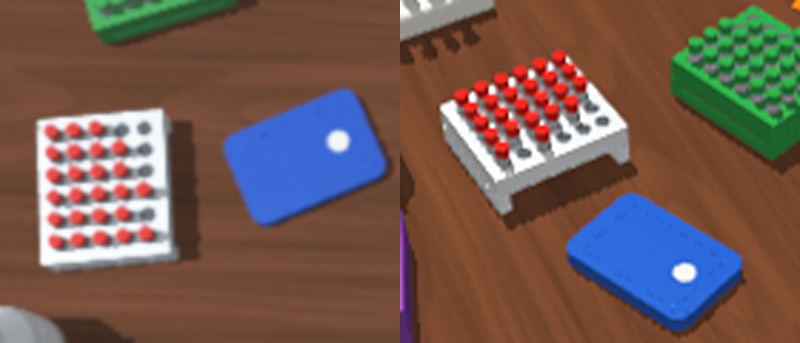

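The crop confirms both choices. The aluminium rack's open front faces the slim pack, toward world -y. Next I fit the rack pose by silhouette.

```bash
cat > fit.py <<'E'
from h import *
from scipy.optimize import minimize
def sil(s,p,k=4):
    m=np.zeros((384*k,512*k),np.uint8)
    c,s_=np.cos(p[2]),np.sin(p[2])
    def blk(x0,x1,y0,y1,z0,z1):
        q=np.array([[x,y,z] for x in(x0,x1) for y in(y0,y1) for z in(z0,z1)])
        q=np.c_[p[0]+c*q[:,0]-s_*q[:,1],p[1]+s_*q[:,0]+c*q[:,1],q[:,2]]
        h=cv2.convexHull(((proj(s,q)+.5)*k-.5).astype(np.float32)); cv2.fillConvexPoly(m,np.round(h).astype(int),1)
    blk(-.06,.06,-.07,.07,.02,.044); blk(-.06,.06,-.07,-.058,0,.02); blk(-.06,.06,.058,.07,0,.02)
    return cv2.resize(m.astype(np.float32),(512,384),interpolation=cv2.INTER_AREA)
def rackfit(ss,p0):
    ms=[]
    for s in ss:
        im=s["img"].astype(int); u=proj(s,[p0[0],p0[1],.03])[0]; yy,xx=np.mgrid[:384,:512]
        near=np.hypot(xx-u[0],yy-u[1])<60
        sat=im.max(2)-im.min(2); red=(im[...,2]>140)&(im[...,1]<90)
        w=(im.min(2)>95)&(sat<45)&near
        w=cv2.morphologyEx((w).astype(np.uint8),cv2.MORPH_CLOSE,np.ones((3,3)))
        n,l,st,ce=cv2.connectedComponentsWithStats(w)
        i=1+np.argmin(np.hypot(*(ce[1:]-u).T)+1e3*(st[1:,4]<150)); w=(l==i)
        cap=cv2.dilate((red&near).astype(np.uint8),np.ones((5,5)))>0   # ignore cap pixels
        ms.append((w,near&~cap))
    def cost(p): 
        return sum((np.abs(sil(s,p)-w)*n).sum() for s,(w,n) in zip(ss,ms))
    sx=np.array([p0]+[np.array(p0)+d for d in np.diag([.012,.012,.08])])
    r=minimize(cost,p0,method="Nelder-Mead",options=dict(initial_simplex=sx,xatol=1e-4,fatol=.2)); return r.x,r.fun
E
python3 - <<'E'
from fit import *
S=[bot.snapshot(c) for c in("top","side")]
for ss in(S[:1],S[1:],S): print(rackfit(ss,[.553,.265,np.pi/2+.09]))
E
```

```text
(array([0.55555649, 0.26845949, 1.6839016 ]), np.float64(66.5))
(array([0.55587197, 0.26789846, 1.69666271]), np.float64(33.875))
(array([0.55581356, 0.26817057, 1.6877393 ]), np.float64(105.0625))
```

Request:
move_arm:
  commands:
    - [[0,0,0],9.8,0]
    - [[0,0,0],9.8,0]
    - [[0,0,0],9.7,0]
    - [[0,0,0],9.7,0]
    - [[0,0,0],9.7,0]
    - [[0,0,0],9.7,0]

```text
time_s: 1.65
tcp_pos: [0.2632, 0.5668, 0.2224]
ee_rot: [0.0, 0.667, 0.745, -0.0]
wrist_force: [-0.7, 0.2, 0.5]
gripper_width: 0.394
gripper_force: 0.0
```

Request:
move_arm:
  commands:
    - [[-3.9,2.6,0],0,0]
    - [[-3.9,2.6,0],0,0]
    - [[-3.9,2.6,0],0,0]
    - [[-3.9,2.6,0],0,0]
    - [[-3.9,2.6,0],0,0]
    - [[-3.9,2.6,0],0,0]
    - [[-3.9,2.6,0],0,0]
    - [[-3.9,2.6,0],0,0]
    - [[-3.9,2.6,0],0,0]
    - [[-3.9,2.6,0],0,0]

```text
time_s: 2.9
tcp_pos: [0.5678, 0.2086, 0.2226]
ee_rot: [0.0, 0.665, 0.747, 0.0]
wrist_force: [0.0, 0.4, -0.1]
gripper_width: 0.007
gripper_force: 0.0
```

Request:
move_arm:
  commands:
    - [[-4,2.8,0],0,0]
    - [[-4,2.8,0],0,0]
    - [[-4,2.7,0],0,0]
    - [[-3.8,2.7,0],0,0]
    - [[0,0,4.5],0,0]
    - [[0,0,4.5],0,0]
    - [[0,0,4.5],0,0]
    - [[0,0,3.5],0,0]
    - [[0,0,2],0,0]
    - [[0,0,1],0,0]

```text
time_s: 4.15
tcp_pos: [0.6946, 0.0656, 0.0219]
ee_rot: [-0.0, 0.665, 0.747, -0.0]
wrist_force: [-0.1, 0.2, -0.1]
gripper_width: 0.006
gripper_force: 0.0
```

```bash
python3 - <<'E'
from h import *
s=bot.snapshot("top"); print(bot.observe()["tcp_pos"],bot.observe()["wrist_force"])
a=cv2.resize(s["img"][110:250,120:320],None,fx=3,fy=3,interpolation=cv2.INTER_CUBIC); cv2.imwrite("pics/c2.png",a)
E
```

```text
[0.69428987 0.06556593 0.02127557] [-0.89092466  0.10275591 -0.77899711]
```

View pics/c2.png

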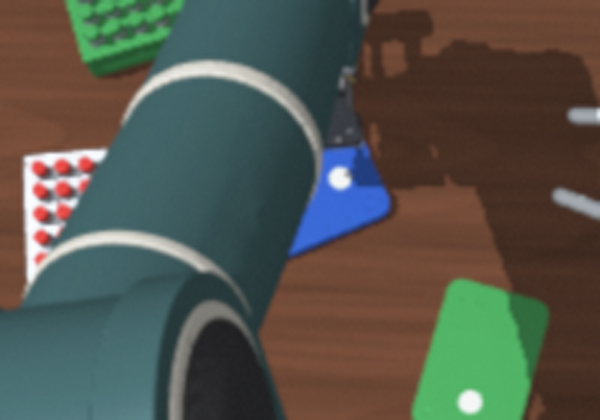

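The hand is down beyond the far side of the slim pack. The arm hides the rest, but nothing has been touched. I start the side push slowly.

Request:
move_arm:
  commands:
    - [[0.4,-0.6,0],0,0]
    - [[0.4,-0.7,0],0,0]
    - [[0,-0.5,0],0,0]
    - [[0,-0.5,0],0,0]
    - [[0,-0.5,0],0,0]
    - [[0,-0.5,0],0,0]
    - [[0,-0.4,0],0,0]
    - [[0,-0.4,0],0,0]
    - [[0,-0.4,0],0,0]
    - [[0,-0.3,0],0,0]

```text
time_s: 5.45
tcp_pos: [0.6457, 0.068, 0.0225]
ee_rot: [0.0, 0.665, 0.747, -0.0]
wrist_force: [2.1, -0.3, 1.0]
gripper_width: 0.004
gripper_force: 0.9
```

Request:
move_arm:
  commands:
    - [[0,1.5,0],0,0]
    - [[0,2,0],0,0]
    - [[0,2,0],0,0]
    - [[0,2,-3],0,0.43]
    - [[0,2,-4],0,0.43]
    - [[-4,3,-3],0,0.43]
    - [[-5,3,0],0,0.43]
    - [[-5,3,0],0,0.43]
    - [[-4,3,0],0,0.43]
    - [[0,0,0],0,0.43]

```text
time_s: 6.7
tcp_pos: [0.8804, -0.0905, 0.1197]
ee_rot: [-0.0, 0.666, 0.746, -0.002]
wrist_force: [-0.1, 0.3, -0.3]
gripper_width: 0.424
gripper_force: 0.0
```

```bash
cat > m.py <<'E'
from fit import *
import sys
g=(float(sys.argv[1]),float(sys.argv[2]))
S=[bot.snapshot(c) for c in("top","side")]
im=[]
rk,f=rackfit(S,[.5558,.2682,1.6877]); print("rack",rk.round(4),np.degrees(rk[2]).round(1),f)
for s in S:
    r=wrect(s,bluemask(s,g,50),.014); a=r[2]+(90 if r[1][0]<r[1][1] else 0); 
    c=np.array(r[0])/1000; e=np.degrees(rk[2]); d=c-rk[:2]; t=rk[2]
    rel=(a-e+90)%180-90
    print("pack",c.round(4),np.round(r[1]),"in rack mm",np.round([1e3*(d@[np.cos(t),np.sin(t)]),1e3*(d@[-np.sin(t),np.cos(t)]),rel],1))
    u=proj(s,[.56,.2,.02])[0].astype(int); v=s["img"].copy()[max(0,u[1]-80):u[1]+80,max(0,u[0]-90):u[0]+90]; im.append(cv2.resize(v,(400,356),interpolation=cv2.INTER_CUBIC))
cv2.imwrite("pics/"+sys.argv[3],np.hstack(im)); o=bot.observe(); print(o["tcp_pos"],o["ee_rot"].round(3),o["time_s"])
E
python3 m.py .58 .08 c3.png
```

```text
rack [0.5558 0.2683 1.6869] 96.7 113.6875Traceback (most recent call last):
  File "m.py", line 8, in <module>
    r=wrect(s,bluemask(s,g,50),.014); a=r[2]+(90 if r[1][0]<r[1][1] else 0);
  File "h.py", line 18, in wrect
    cs=max(cv2.findContours(mask.astype(np.uint8),cv2.RETR_EXTERNAL,cv2.CHAIN_APPROX_NONE)[0],key=cv2.contourArea)[:,0]
       ~~~^^^^^^^^^^^^^^^^^^^^^^^^^^^^^^^^^^^^^^^^^^^^^^^^^^^^^^^^^^^^^^^^^^^^^^^^^^^^^^^^^^^^^^^^^^^^^^^^^^^^^^^^
ValueError: max() iterable argument is empty
```

Request:
move_arm:
  commands:
    - [[0.3,-4,0],0,0.43]
    - [[0.3,-4,0],0,0.43]
    - [[0.3,-4,0],0,0.43]
    - [[0.3,-4,0],0,0.43]
    - [[0.3,-4,0],0,0.43]
    - [[0.3,-4,0],0,0.43]
    - [[0.3,-4,0],0,0.43]
    - [[0,0,0],0,0.43]

```text
time_s: 7.8
tcp_pos: [0.5972, -0.096, 0.1233]
ee_rot: [-0.001, 0.664, 0.747, 0.0]
wrist_force: [-0.1, 0.5, 0.1]
gripper_width: 0.43
gripper_force: 0.0
```

```bash
python3 m.py .58 .08 c3.png
```

```text
rack [0.5557 0.2682 1.6893] 96.8 105.1875
pack [0.575  0.0829] [ 97. 140.] in rack mm [-186.3    2.8   12.7]
pack [0.5743 0.08  ] [103. 147.] in rack mm [-189.1    3.8   12.2]
[ 0.59992772 -0.0959912   0.1232789 ] [0.    0.664 0.748 0.001] 7.9
```

View pics/c3.png

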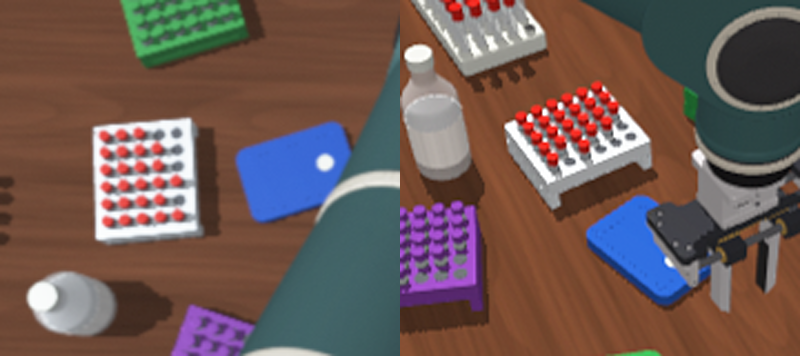

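The slim pack now sits at about rack (-187, +3) mm and 12.5° askew, and the rack has not moved. I place the two tips behind its rear end and push along an arc that squares it.

Request:
move_arm:
  commands:
    - [[2.2,0.2,2.5],0,0.43]
    - [[2.2,0.3,2.5],0,0.43]
    - [[2.2,0.2,2.5],-4,0.43]
    - [[2.2,0.0,2.2],-4.5,0.43]
    - [[0,0,0.4],-4,0.43]
    - [[0.7,0,0],0,0.43]
    - [[0.4,0,0],0,0.43]
    - [[0.3,0,0],0,0.43]

```text
time_s: 8.9
tcp_pos: [0.5907, 0.0041, 0.0219]
ee_rot: [0.0, 0.58, 0.815, 0.0]
wrist_force: [-0.1, -1.3, -0.2]
gripper_width: 0.432
gripper_force: 0.8
```

```bash
cat > o.py <<'E'
from h import *
o=bot.observe(); q=o["ee_rot"]; t=np.arctan2(q[2],q[1])*2; rk=np.array([.5557,.2682,1.6885])
d=o["tcp_pos"][:2]-rk[:2]; c,s=np.cos(rk[2]),np.sin(rk[2])
print("hand in rack mm",1e3*(d@[c,s]).round(4),1e3*(d@[-s,c]).round(4),"yaw",np.degrees(t-rk[2]).round(1)%180,"z",o["tcp_pos"][2],o["wrist_force"].round(1),o["time_s"])
E
python3 o.py
```

```text
hand in rack mm -266.40000000000003 -3.8 yaw 12.4 z 0.021857318044794016 [-0.1 -1.3 -0.2] 8.9
```

Request:
move_arm:
  commands:
    - [[0.5,-0.05,0],1.3,0.43]
    - [[0.5,-0.06,0],1.3,0.43]
    - [[0.5,-0.07,0],1.3,0.43]
    - [[0.5,-0.09,0],1.3,0.43]
    - [[0.5,-0.1,0],1.3,0.43]
    - [[0.5,-0.11,0],1.2,0.43]
    - [[0.5,-0.12,0],1.2,0.43]
    - [[0.5,-0.14,0],1.2,0.43]
    - [[0.5,-0.15,0],1.2,0.43]
    - [[0.5,-0.16,0],1.2,0.43]

```text
time_s: 10.15
tcp_pos: [0.5685, 0.0503, 0.0215]
ee_rot: [0.0, 0.665, 0.747, -0.0]
wrist_force: [1.1, -2.8, 2.8]
gripper_width: 0.43
gripper_force: 1.6
```

```bash
python3 o.py; python3 m.py .57 .13 c4.png
```

```text
hand in rack mm -217.9 12.8 yaw 179.9 z 0.021491623202324405 [ 1.1 -2.8  2.8] 10.15
rack [0.5557 0.2691 1.6902] 96.8 1305.8125
pack [0.6037 0.1958] [ 8. 18.] in rack mm [-78.4 -38.9  60.7]
pack [0.5744 0.0924] [99. 76.] in rack mm [-177.7    2.4  -89.8]
[0.56829722 0.05095124 0.0213689 ] [-0.     0.665  0.747 -0.   ] 10.25
```

View pics/c4.png

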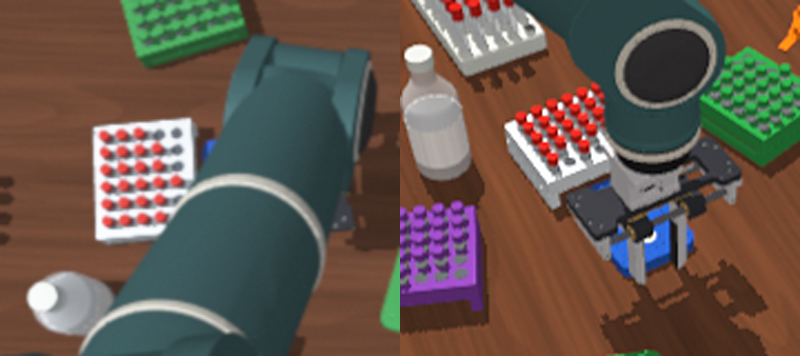

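The tips sit behind a seemingly square pack in the side view, near (640,235). The arm blocks the top view, so I back off to check before it enters the bay.

Request:
move_arm:
  commands:
    - [[-2,0,0],0,0.43]
    - [[-4,0,0],0,0.43]
    - [[-4,0,0],0,0.43]
    - [[-4,0,0],0,0.43]
    - [[0,0,0],0,0.43]

```text
time_s: 10.88
tcp_pos: [0.5845, -0.0941, 0.0215]
ee_rot: [0.001, 0.667, 0.745, -0.001]
wrist_force: [-0.2, 0.0, -0.6]
gripper_width: 0.428
gripper_force: 0.0
```

```bash
python3 o.py; python3 m.py .57 .13 c5.png
```

```text
hand in rack mm -363.20000000000005 13.899999999999999 yaw 179.6 z 0.021490419130799836 [-0.2  0.  -0.6] 10.875
rack [0.5554 0.2683 1.6907] 96.9 202.3125
pack [0.5705 0.1305] [ 97. 139.] in rack mm [-138.5    1.5   -0.4]
pack [0.5712 0.1276] [ 98. 148.] in rack mm [-141.5    1.2   -1.1]
[ 0.58462199 -0.08998988  0.02129497] [-0.     0.665  0.747 -0.   ] 10.975
```

View pics/c5.png

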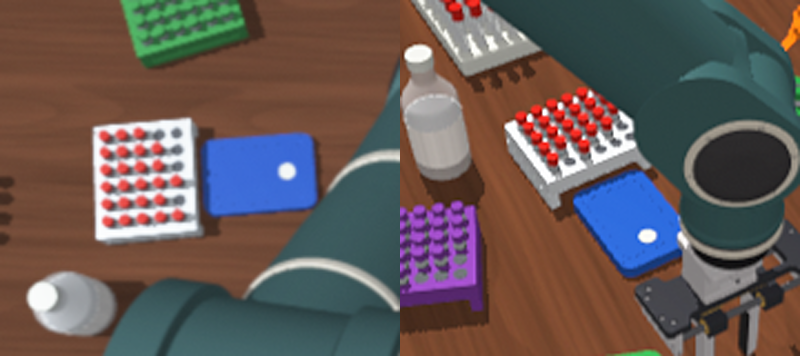

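The pack is square at rack (-140, 1.4) mm, about -0.5°. Now I push it straight in.

Request:
move_arm:
  commands:
    - [[3,0.3,0],0,0.43]
    - [[3,0.3,0],0,0.43]
    - [[3,0.3,0],0,0.43]
    - [[2.5,0.3,0],0,0.43]
    - [[1,0,0],0,0.43]
    - [[0.6,0,0],0,0.43]
    - [[0.6,0,0],0,0.43]
    - [[0.6,0,0],0,0.43]
    - [[0.6,0,0],0,0.43]
    - [[0.6,0,0],0,0.43]

```text
time_s: 12.22
tcp_pos: [0.5788, 0.0664, 0.0215]
ee_rot: [0.0, 0.665, 0.747, -0.0]
wrist_force: [0.5, -2.5, 0.9]
gripper_width: 0.433
gripper_force: 0.9
```

Request:
move_arm:
  commands:
    - [[0.7,0,0],0,0.43]
    - [[0.7,0,0],0,0.43]
    - [[0.7,0,0],0,0.43]
    - [[0.7,0,0],0,0.43]
    - [[0.7,0,0],0,0.43]

```text
time_s: 12.85
tcp_pos: [0.5747, 0.1015, 0.0215]
ee_rot: [0.0, 0.665, 0.747, -0.0]
wrist_force: [0.6, -2.9, 1.7]
gripper_width: 0.43
gripper_force: 1.2
```

```bash
python3 o.py
```

```text
hand in rack mm -167.8 0.7 yaw 179.9 z 0.021499921139028558 [ 0.6 -2.9  1.7] 12.85
```

Request:
move_arm:
  commands:
    - [[0.7,0,0],0,0.43]
    - [[0.7,0,0],0,0.43]
    - [[0.7,0,0],0,0.43]
    - [[0.7,0,0],0,0.43]
    - [[0.7,0,0],0,0.43]

```text
time_s: 13.48
tcp_pos: [0.5706, 0.1363, 0.0215]
ee_rot: [0.0, 0.665, 0.747, -0.0]
wrist_force: [1.2, -3.4, 2.4]
gripper_width: 0.431
gripper_force: 1.5
```

Request:
move_arm:
  commands:
    - [[0.6,0,0],0,0.43]
    - [[0.6,0,0],0,0.43]
    - [[0.6,0,0],0,0.43]
    - [[0.5,0,0],0,0.43]

```text
time_s: 13.98
tcp_pos: [0.568, 0.1591, 0.0215]
ee_rot: [0.0, 0.665, 0.747, -0.0]
wrist_force: [-0.2, -2.8, 3.5]
gripper_width: 0.431
gripper_force: 1.7
```

Request:
move_arm:
  commands:
    - [[0.25,0,0],0,0.43]
    - [[0.2,0,0],0,0.43]
    - [[0.1,0,0],0,0.43]

```text
time_s: 14.35
tcp_pos: [0.5673, 0.1642, 0.0214]
ee_rot: [0.0, 0.665, 0.747, -0.0]
wrist_force: [-0.2, -2.9, 2.0]
gripper_width: 0.43
gripper_force: 1.5
```

```bash
python3 o.py
```

```text
hand in rack mm -104.7 0.7 yaw 179.9 z 0.02144126887751542 [-0.2 -2.9  2. ] 14.35
```

Request:
move_arm:
  commands:
    - [[0.1,0,0],0,0.43]
    - [[0.1,0,0],0,0.43]
    - [[0.1,0,0],0,0.43]
    - [[0.1,0,0],0,0.43]
    - [[0.1,0,0],0,0.43]
    - [[0.1,0,0],0,0.43]

```text
time_s: 15.1
tcp_pos: [0.5667, 0.1697, 0.0215]
ee_rot: [0.0, 0.665, 0.747, -0.0]
wrist_force: [0.6, -8.1, 2.8]
gripper_width: 0.429
gripper_force: 3.8
```

Request:
move_arm:
  commands:
    - [[0.1,0,0],0,0.43]

```text
time_s: 15.22
tcp_pos: [0.5667, 0.1698, 0.0215]
ee_rot: [0.001, 0.665, 0.747, -0.001]
wrist_force: [0.8, -11.8, 3.9]
gripper_width: 0.427
gripper_force: 6.1
```

Request:
move_arm:
  commands:
    - [[0.1,0,0],0,0.43]

```text
time_s: 15.35
tcp_pos: [0.5668, 0.1703, 0.0215]
ee_rot: [0.001, 0.665, 0.747, -0.001]
wrist_force: [2.9, -11.9, 3.4]
gripper_width: 0.428
gripper_force: 6.0
```

Force rose to about 12 N and the TCP stopped, so the pack is against the stop bar. I back straight off, clear the hand and look.

Request:
move_arm:
  commands:
    - [[-0.5,0,0],0,0.43]
    - [[-1.5,0,0],0,0.43]
    - [[-4,0,0],0,0.43]
    - [[-4,0,0],0,0.43]
    - [[-4,0,-2],0,0.43]
    - [[-4,0,-3],0,0.43]
    - [[-4,0,-4],0,0.43]
    - [[-4,0,-4],0,0.43]
    - [[0,0,0],0,0.43]

```text
time_s: 16.48
tcp_pos: [0.5977, -0.0905, 0.1545]
ee_rot: [0.002, 0.667, 0.745, 0.001]
wrist_force: [0.1, 0.1, -0.2]
gripper_width: 0.431
gripper_force: 0.0
```

```bash
cat >> m.py <<'E'
# visible strip of pack in front of rack: rear edge and sides in rack frame (known rack, z of top rim)
for s in S:
    m=bluemask(s,g,60); cs=max(cv2.findContours(m,0,1)[0],key=cv2.contourArea)[:,0]
    w=np.array([ray(s,p,.014)[:2] for p in cs])-rk[:2]; c,q=np.cos(rk[2]),np.sin(rk[2]); w=w@np.array([[c,-q],[q,c]])*1e3
    k=w[(w[:,0]<np.percentile(w[:,0],1)+5)&(np.abs(w[:,1])<30)]
    if len(k)>3: f=np.polyfit(k[:,1],k[:,0],1); print("rear x at y=0",f[1].round(1),"yaw",-np.degrees(np.arctan(f[0])).round(2),"y range",w[:,1].min().round(1),w[:,1].max().round(1))
E
python3 m.py .565 .185 c6.png
```

```text
rack [0.5555 0.2685 1.6928] 97.0 113.9375
pack [0.5638 0.1925] [95. 27.] in rack mm [-76.4   1.  -89.9]
pack [0.5625 0.1913] [98. 41.] in rack mm [-77.5   2.5  89.8]
[ 0.59640636 -0.08629764  0.15125784] [-0.     0.665  0.747  0.   ] 16.575
rear x at y=0 -88.5 yaw 0.52 y range -46.4 48.3
rear x at y=0 -96.6 yaw -0.11 y range -46.3 51.3
```

View pics/c6.png

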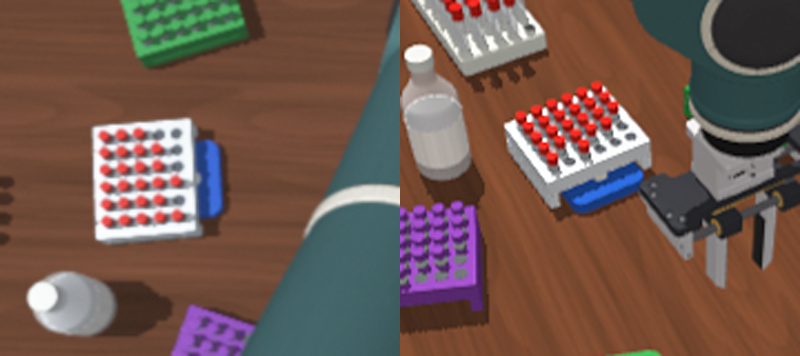

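The picture shows the pack square in the bay with only its rear strip out, near (208,180) in the left view. The rear edge measures -88.5 mm against a nominal -88 mm, yaw is under 1°, the rack is in place and the hand is clear.

```bash
python3 -c "from workcell import bot; print(bot.sign_off())"
```

```text
the job is handed in; nothing more can be done
None
```

The slim ice pack is home against the stop bar: rear edge 0.5 mm from nominal, skew under 1°, rack moved under 1 mm as measured, other items untouched, hand clear; handed in at about 17 s. The final push peaked at about 12 N, just above the 7–11 N that can shift the rack.

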